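Set out the new nozzles, each with its injector

ROBOT

A 6-joint arm with a two-finger parallel gripper is mounted at the origin on a cart in front of the work surface, level with it; the furniture and walls round the work are solid. World frame = base frame: x ahead of the robot, y to its left, z up, the work surface at z = 0. Lengths are in m, angles in rad, forces in N, time in s.
With the tool pointing down it reaches from about 0.25 to 0.725 m from the base axis. Payload 4 kg.
Tool frame: the origin (TCP) lies where the fingers leave the gripper's body, on its centre line; the fingertips stand 73 mm ahead of it and the grasp point (between the pads) lies 54 mm ahead of it (bot.tips_ahead is the z of the fingertips in the tool frame, in m); z points along the fingers, y is the direction in which the jaws open and shut (so a half turn about z gives the same grasp; the last joint's range is limited). The gripper opens to 85 mm and grips with 20 to 120 N. Pads are 22 mm wide; open, the fingers measure 114 mm over their backs; the gripper's body (76 mm by 85 mm) begins 54 mm behind the grasp point. The pads swing forward as they close: fully open they stand 13 mm farther back than shut.
Start: joints at [1.159, 0.241, 0.005, 1.335, 0, 1.571], TCP at [0.2, 0.458, 0.304] pointing down, gripper open.
Joint ranges: [-2.72, 2.72], [-1.05, 1.87], [-1.09, 1.28], [-1.99, 2.15], [-1.42, 1.44], [-3.14, 3.14]. Speed limits (rad/s): [2.79, 2.79, 3.14, 3.14, 3.14, 3.14].

INTERFACE

Orientations are given as a unit quaternion [x, y, z, w].
In Python, from workcell import readout, camera, get_calibration, order, bot gives the robot as it stands.
- The arm moves only by the tool send_rows, never from a script. Its argument "moves" is a list of rows, each a list of 3 entries, a list of its own where there are three numbers: the shift along the tool's x, y, z in mm, then the turn, a rotation vector about the tool's x, y, z in rad, then the finger opening in mm, from 0 to 85.4. In form: [[[dx, dy, dz], [ax, ay, az], grip], ...]. A call has 1 to 12 rows; each row is the pose to reach, as a shift and turn from the pose measured when the call began, along the tool's axes at that moment; what a row does not reach only later rows make up. A row lasts 1/12 s, in which the tool goes at most 41.7 mm and 7.16 degrees, less where a joint would pass 70% of its speed; a pose out of reach is approached as far as the arm can. A call with a gripper value outside its range is refused whole. The fingers move at their own pace and stop on an object; the grip force is fixed at half the most. Time passes only in rows, so rows that repeat a pose let the fingers close. It gives the time, the measured TCP pose, the force and the opening at its end, in the units of the state.
- readout.get_obs(): the state, without advancing time (a new reading comes with each control period).
- camera(name): name is "side" or "top" or "wrist"; returns the picture (480x640x3 uint8, red, green, blue); there is no depth.
- get_calibration(name): a dict with "fx", "fy", "cx", "cy" (pixels), "R" (3x3) and "t" (3): a world point X has camera coordinates R X + t. Camera axes: x right, y down, z forward; pixel columns grow to the right and rows downward; lengths in m; the calibration is good to about 2 mm. The wrist camera is an equidistant fisheye: a pixel r from the principal point sees the ray r / f radians off the axis. A picture is of the moment at which its call begins: read the wrist's pose just before it. get_calibration takes no time and is no camera call; for the wrist camera it gives the pose at the moment of the call.
- order.job_done(): hands the job in, once; it reports no verdict.
The state is a dict: "clock": time; "joint_pos": joint angles; "joint_vel": joint speeds; "tau": joint torques, N m; "eef_pos": TCP position; "tool_rot": TCP orientation; "ft_force": force on the tool from outside, world axes, zero at the start; "ft_torque": the same for the moment, N m; "grip_width": finger opening in m.
Only numpy, scipy, OpenCV 4.12 (cv2) and the standard library are available. Lean on these libraries where they do the work, as an engineer would, in place of code of your own. Each camera call takes 0.05 s, during which the arm holds its last target. There are 200 camera calls.

TASK

Four injectors wait on the bench, each with a coloured dish in front of its tip. Pick out the four new nozzles, the ones with coloured plastic caps, and stand each one upright on the floor of the dish that has the colour of its cap, then let go. Leave the two used nozzles without caps standing where they are.

Things in the scene. Friction and masses are not known exactly. Their poses are not given: they have to be found in the camera images.
- nozzle_red: new steel nozzle with a red plastic cap fixed over its tip, loose, 65 g, 59 mm tall, standing upright on its 18 mm wide, 20 mm high collar. The cap is a straight round barrel 16 mm across, from 30 to 59 mm above the underside: grip it there. Origin: centre of the underside; z up along the nozzle.
- nozzle_yellow: new steel nozzle with a yellow plastic cap fixed over its tip, loose, 65 g, 59 mm tall, standing upright on its 18 mm wide, 20 mm high collar. The cap is a straight round barrel 16 mm across, from 30 to 59 mm above the underside: grip it there. Origin: centre of the underside; z up along the nozzle.
- nozzle_green: new steel nozzle with a green plastic cap fixed over its tip, loose, 65 g, 59 mm tall, standing upright on its 18 mm wide, 20 mm high collar. The cap is a straight round barrel 16 mm across, from 30 to 59 mm above the underside: grip it there. Origin: centre of the underside; z up along the nozzle.
- nozzle_blue: new steel nozzle with a blue plastic cap fixed over its tip, loose, 65 g, 59 mm tall, standing upright on its 18 mm wide, 20 mm high collar. The cap is a straight round barrel 16 mm across, from 30 to 59 mm above the underside: grip it there. Origin: centre of the underside; z up along the nozzle.
- station_red: fixed station: 292 x 60 x 6 mm aluminium plate with a round red dish at its front end (42 mm inside, 54 mm outside; flat floor 6 mm, rim 16 mm above the bench) and a red stripe. Behind it an injector lies along the plate, its tip 58 mm from the dish centre, up to 56 mm high. Origin: on the bench under the dish centre; x points to the injector, z up.
- station_yellow: fixed station: 292 x 60 x 6 mm aluminium plate with a round yellow dish at its front end (42 mm inside, 54 mm outside; flat floor 6 mm, rim 16 mm above the bench) and a yellow stripe. Behind it an injector lies along the plate, its tip 58 mm from the dish centre, up to 56 mm high. Origin: on the bench under the dish centre; x points to the injector, z up.
- station_green: fixed station: 292 x 60 x 6 mm aluminium plate with a round green dish at its front end (42 mm inside, 54 mm outside; flat floor 6 mm, rim 16 mm above the bench) and a green stripe. Behind it an injector lies along the plate, its tip 58 mm from the dish centre, up to 56 mm high. Origin: on the bench under the dish centre; x points to the injector, z up.
- station_blue: fixed station: 292 x 60 x 6 mm aluminium plate with a round blue dish at its front end (42 mm inside, 54 mm outside; flat floor 6 mm, rim 16 mm above the bench) and a blue stripe. Behind it an injector lies along the plate, its tip 58 mm from the dish centre, up to 56 mm high. Origin: on the bench under the dish centre; x points to the injector, z up.
- bare_1: used grey steel nozzle without a cap, standing upright, loose; 18 mm across, 54 mm tall, 60 g. Not wanted: it stays where it stands. Origin: centre of the underside, z up.
- bare_2: used grey steel nozzle without a cap, standing upright, loose; 18 mm across, 54 mm tall, 60 g. Not wanted: it stays where it stands. Origin: centre of the underside, z up.

How it is judged:
By the outcome, as a careful person would: the job done as asked, in the order asked, and still so for the second after the job is handed in, with the robot touching nothing.
It also fails if it takes over 96 s, if anything falls off the work surface, if the arm or the gripper's body presses on something with over 40 N, if the wrist force passes 120 N, or if a joint passes its speed limit or range.

## Working session

There is one attempt and no reset: what is moved stays moved. The work goes in short steps, Python scripts to look and compute and a tool call to move; the robot and the scene stay as the last step left them, time stands still between calls to the robot, and variables do not carry over. Pictures are saved under pics/ and viewed, about 12 in all and at most 16, crops included, and the job is handed in when it is done.

Besides the shell and the picture viewer there is one more tool, called after "Emit:" as a command line: name --argument value ..., lists and objects as JSON in quotes. send_rows: Moves the arm, as the interface text tells. Its arguments: {"type":"object","properties":{"moves":{"type":"array","items":{"type":"array"}}},"required":["moves"]}

```bash
mkdir -p pics; python3 - <<'E'
from workcell import readout,camera,get_calibration
import cv2,numpy as np
for n in("top","side"):
    c=get_calibration(n);print(n,{k:np.round(v,4).tolist() for k,v in c.items()})
    cv2.imwrite(f"pics/{n}0.png",camera(n)[:,:,::-1])
o=readout.get_obs();print({k:np.round(v,4).tolist() for k,v in o.items()})
E
```

```text
top {'fx': 554.2958, 'fy': 554.2958, 'cx': 319.502, 'cy': 237.8499, 'R': [[0.0124, -0.9999, -0.0021], [-0.9803, -0.0118, -0.1973], [0.1972, 0.0045, -0.9803]], 't': [-0.1048, 0.4893, 1.3415]}
side {'fx': 436.4484, 'fy': 436.4484, 'cx': 315.4594, 'cy': 236.0231, 'R': [[1.0, -0.0048, -0.0071], [-0.0085, -0.5462, -0.8376], [0.0001, 0.8376, -0.5462]], 't': [-0.5104, -0.006, 1.0148]}
{'clock': 0.1, 'joint_pos': [1.159, 0.2413, 0.0039, 1.3352, -0.0, 1.5708], 'joint_vel': [0.0007, -0.0021, 0.0035, -0.0008, 0.0001, -0.0001], 'tau': [0.0001, -37.3138, 25.3009, 0.0108, 0.0, 0.0], 'eef_pos': [0.2, 0.4578, 0.3031], 'tool_rot': [0.2044, 0.9789, -0.0009, -0.0002], 'ft_force': [0.3651, 0.7953, 0.4685], 'ft_torque': [-0.0267, -0.0365, -0.0083], 'grip_width': 0.0857}
```

View pics/top0.png

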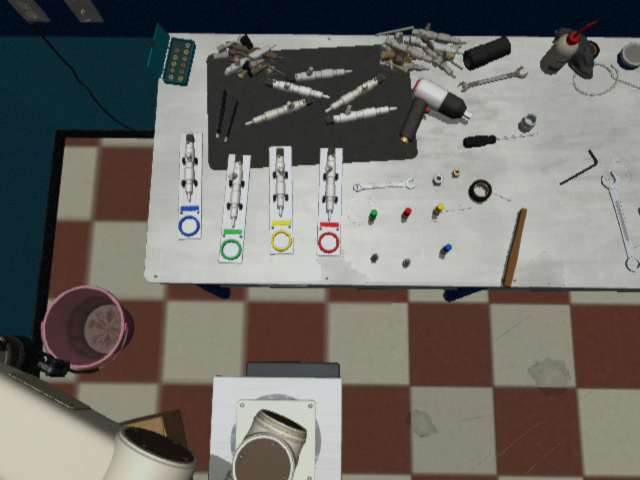

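View pics/side0.png

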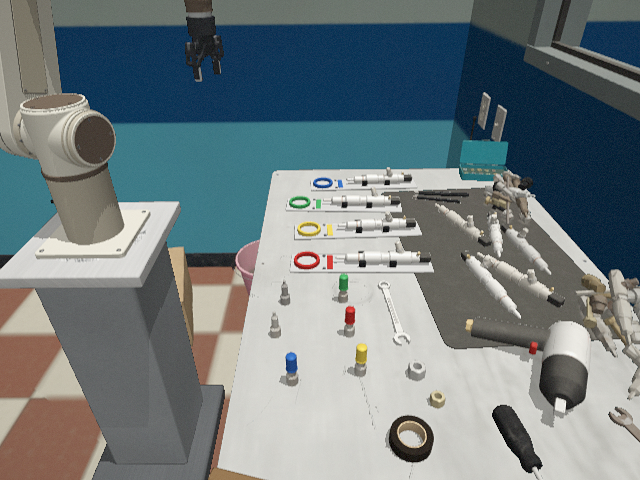

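The top view shows caps at green (374,214), red (407,212), yellow (439,208) and blue (447,248). The bare nozzles are at (374,258) and (406,263). The dishes are blue (190,222), green (231,245), yellow (281,236) and red (329,239). The side view shows the same layout. Next I'll measure by colour.

```bash
cat >h.py <<'E'
import numpy as np,cv2
from workcell import readout,camera,get_calibration
from scipy.spatial.transform import Rotation as Ro
HUE=dict(red=(172,8),yellow=(22,34),green=(45,85),blue=(100,125))
def mask(img,c,s=130,v=60):
    h=cv2.cvtColor(img,cv2.COLOR_RGB2HSV);a,b=HUE[c];H=h[...,0]
    m=((H>=a)&(H<=b)) if a<b else ((H>=a)|(H<=b))
    return (m&(h[...,1]>s)&(h[...,2]>v)).astype(np.uint8)
def blobs(m,mn=15):
    n,l,s,c=cv2.connectedComponentsWithStats(m)
    return [(int(s[i,4]),*s[i,:4].tolist(),*np.round(c[i],1).tolist()) for i in range(1,n) if s[i,4]>=mn]
def ray(cal,u,v,fish=False):
    x,y=(u-cal['cx'])/cal['fx'],(v-cal['cy'])/cal['fy']
    if fish:
        t=np.hypot(x,y);d=np.array([x*np.sin(t)/t,y*np.sin(t)/t,np.cos(t)]) if t>1e-9 else np.array([0,0,1.])
    else: d=np.array([x,y,1.])
    R=np.array(cal['R']);return -R.T@np.array(cal['t']),R.T@d
def onz(cal,u,v,z,fish=False):
    o,d=ray(cal,u,v,fish);return o+d*(z-o[2])/d[2]
def delta(xyz,yaw_y=None):
    """tool-frame shift (mm) and turn to put TCP at xyz, pointing down, jaws (y) along angle yaw_y (mod pi)"""
    o=readout.get_obs();R=Ro.from_quat(o['tool_rot'])
    d=R.inv().apply(np.array(xyz)-o['eef_pos'])*1000
    r=None
    if yaw_y is not None:
        best=None
        for k in(0,np.pi):
            y=np.array([np.cos(yaw_y+k),np.sin(yaw_y+k),0]);z=np.array([0,0,-1.]);x=np.cross(y,z)
            rv=(R.inv()*Ro.from_matrix(np.array([x,y,z]).T)).as_rotvec()
            if best is None or np.linalg.norm(rv)<np.linalg.norm(best):best=rv
        r=best.round(3)
    return d.round(1),r
E
python3 - <<'E'
from h import *
for n in("top","side"):
    im=cv2.imread(f"pics/{n}0.png")[:,:,::-1].copy();cal=get_calibration(n)
    for c in HUE:
        for b in blobs(mask(im,c)):
            u,v=b[5:]
            if b[0]<1500 and (n=="side" and v>170 and u>260 or n=="top" and 120<v<280 and u>150):
                u2,v2=b[1]+(b[3]-1)/2,b[2]+(b[4]-1)/2
                print(n,c,b,"z16",onz(cal,u2,v2,.016)[:2].round(4),"z47",onz(cal,u,v,.047)[:2].round(4))
    for p in ([(374,258),(406,263)] if n=="top" else [(285,292),(275,323)]): print(n,"bare",onz(cal,*p,.027)[:2].round(3))
E
```

```text
top red (32, 404, 208, 7, 8, 407.5, 211.0) z16 [ 0.5695 -0.3245] z47 [ 0.5629 -0.321 ]
top red (63, 320, 222, 18, 5, 329.1, 224.2) z16 [ 0.5338 -0.1214] z47 [ 0.5263 -0.1226]
top red (109, 319, 232, 20, 21, 328.4, 242.0) z16 [ 0.4865 -0.1218] z47 [ 0.4805 -0.1212]
top yellow (46, 435, 204, 9, 8, 439.1, 207.6) z16 [ 0.5812 -0.4078] z47 [ 0.5728 -0.4013]
top yellow (72, 272, 221, 18, 4, 280.5, 222.5) z16 [0.5363 0.0026] z47 [5.292e-01 2.000e-04]
top yellow (115, 271, 231, 21, 20, 281.0, 240.2) z16 [4.89e-01 1.00e-04] z47 [ 0.4837 -0.0023]
top green (27, 371, 210, 6, 6, 373.4, 212.7) z16 [ 0.5658 -0.2377] z47 [ 0.5575 -0.2345]
top green (57, 224, 230, 18, 4, 232.7, 231.2) z16 [0.5111 0.1256] z47 [0.5053 0.12  ]
top green (87, 221, 240, 20, 19, 230.5, 248.7) z16 [0.4653 0.1287] z47 [0.4605 0.1235]
top blue (65, 181, 206, 18, 5, 189.6, 207.8) z16 [0.5721 0.24  ] z47 [0.5647 0.2321]
top blue (109, 179, 216, 20, 20, 188.3, 225.4) z16 [0.5255 0.2398] z47 [0.5189 0.2327]
top blue (31, 443, 245, 8, 6, 447.3, 247.3) z16 [ 0.4758 -0.4238] z47 [ 0.4706 -0.4187]
top bare [ 0.445 -0.237]
top bare [
[... 884 characters left out ...]
0.5622 -0.2052] z47 [ 0.5592 -0.2445]
side blue (104, 313, 178, 19, 10, 322.4, 182.5) z16 [0.5295 0.2243] z47 [0.5294 0.161 ]
side blue (15, 534, 178, 8, 5, 537.7, 180.0) z16 [1.1209 0.2284] z47 [1.0856 0.1649]
side blue (26, 338, 180, 5, 7, 339.7, 183.0) z16 [0.5785 0.2202] z47 [0.5737 0.1573]
side blue (22, 560, 183, 13, 8, 565.0, 185.6) z16 [1.1793 0.1877] z47 [1.1401 0.1317]
side blue (19, 558, 217, 9, 10, 562.1, 221.5) z16 [1.0834 0.0093] z47 [ 1.05   -0.0414]
side blue (15, 571, 218, 5, 9, 572.5, 221.7) z16 [1.1076 0.0066] z47 [ 1.0722 -0.0426]
side blue (192, 286, 353, 11, 20, 290.8, 362.6) z16 [ 0.4709 -0.3993] z47 [ 0.473  -0.4262]
side bare [ 0.454 -0.246]
side bare [ 0.442 -0.325]
```

```bash
python3 -c "
from h import *
print(delta([.48,0.05,.28],np.pi/2))"
```

```text
(array([-419.8, -261.6,   23.6]), array([-0.002, -0.   , -0.412]))
```

Emit:
send_rows --moves '[[[-420,-262,24],[0,0,-0.412],60],[[-420,-262,24],[0,0,-0.412],60],[[-420,-262,24],[0,0,-0.412],60],[[-420,-262,24],[0,0,-0.412],60],[[-420,-262,24],[0,0,-0.412],60],[[-420,-262,24],[0,0,-0.412],60],[[-420,-262,24],[0,0,-0.412],60],[[-420,-262,24],[0,0,-0.412],60],[[-420,-262,24],[0,0,-0.412],60],[[-420,-262,24],[0,0,-0.412],60],[[-420,-262,24],[0,0,-0.412],60],[[-420,-262,24],[0,0,-0.412],60]]'

```text
clock: 1.1
eef_pos: [0.4757, 0.0545, 0.2796]
tool_rot: [0.0, 1.0, -0.001, -0.001]
ft_force: [2.3, 0.9, 1.3]
grip_width: 0.0598
```

Emit:
send_rows --moves '[[[0,0,0],[0,0,0],60],[[0,0,0],[0,0,0],60]]'

```text
clock: 1.27
eef_pos: [0.4761, 0.0524, 0.2787]
tool_rot: [0.003, 1.0, -0.001, -0.002]
ft_force: [0.1, -0.5, 0.0]
grip_width: 0.06
```

```bash
python3 - <<'E'
from h import *
cal=get_calibration("wrist");im=camera("wrist");cv2.imwrite("pics/w1.png",im[:,:,::-1])
print(readout.get_obs()['eef_pos'],readout.get_obs()['joint_pos'],cal['fx'],-np.array(cal['R']).T@cal['t'],np.array(cal['R'])[2])
for c in HUE:
    for b in blobs(mask(im,c),40): print(c,b,onz(cal,b[1]+(b[3]-1)/2,b[2]+(b[4]-1)/2,.016,True)[:2].round(4))
E
```

```text
[0.47541849 0.05372831 0.27889718] [ 1.12976434e-01  2.13228251e-01 -9.63769558e-02  1.26472113e+00
 -9.14293273e-04  1.15564680e-01] 371.64829954431775 [0.40652359 0.05201392 0.3484621 ] [ 0.27269106 -0.00298657 -0.96209701]
red (232, 0, 0, 33, 16, 12.4, 4.8) [ 0.2234 -0.3023]
red (1232, 543, 0, 31, 61, 558.4, 27.5) [0.2832 0.296 ]
red (158, 295, 58, 35, 20, 316.1, 65.9) [0.3478 0.0447]
red (42, 270, 60, 12, 8, 274.3, 63.0) [0.3432 0.0125]
red (47, 299, 73, 14, 11, 305.6, 78.5) [0.3573 0.039 ]
red (450, 0, 82, 29, 54, 17.0, 106.6) [ 0.3493 -0.2972]
red (40, 347, 97, 13, 8, 352.0, 101.9) [0.3777 0.0806]
red (166, 269, 98, 77, 8, 303.4, 102.9) [0.3787 0.0402]
red (105, 0, 102, 10, 27, 4.6, 114.0) [ 0.354  -0.3156]
red (49, 474, 103, 20, 10, 483.5, 109.7) [0.3771 0.2048]
red (78, 0, 129, 18, 11, 7.2, 134.4) [ 0.3775 -0.3094]
red (705, 123, 197, 46, 52, 146.0, 222.8) [ 0.487  -0.1226]
red (413, 134, 260, 41, 12, 153.6, 265.8) [ 0.5325 -0.1194]
red (74, 1, 291, 9, 12, 4.6, 296.4) [ 0.5851 -0.3739]
yellow (991, 236, 197, 56, 56, 263.7, 225.0) [ 0.4903 -0.0015]
yellow (525, 245, 265, 48, 12, 268.7, 270.4) [0.5361 0.0012]
green (851, 373, 171, 56, 56, 400.4, 197.9) [0.466  0.1254]
green (530, 372, 240, 47, 13, 394.9, 245.9) [0.5118 0.1223]
green (101, 47, 291, 11, 13, 51.9, 297.1) [ 0.578  -0.2763]
blue (615, 478, 234, 44, 49, 499.1, 258.4) [0.526  0.2357]
blue (369, 473, 291, 39, 14, 491.7, 297.7) [0.5707 0.2343]
```

View pics/w1.png

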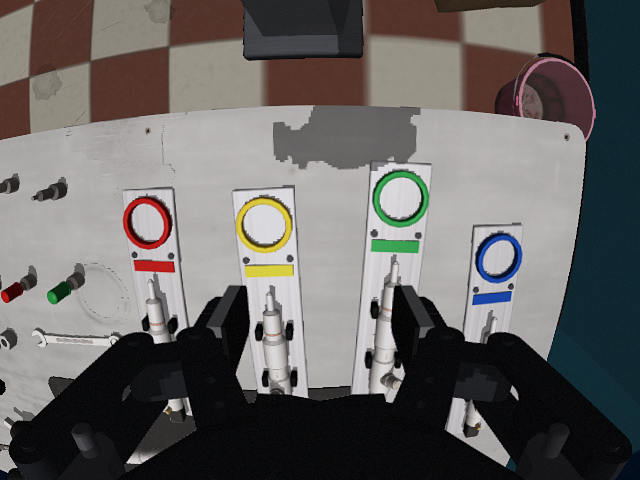

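The wrist view agrees with the top view on the dishes: rings at red (146,223), yellow (264,225), green (400,198) and blue (499,258). Now over to the nozzles.

Emit:
send_rows --moves '[[[-45,-384,0],[0,0,0],50],[[-45,-384,0],[0,0,0],50],[[-45,-384,0],[0,0,0],50],[[-45,-384,0],[0,0,0],50],[[-45,-384,0],[0,0,0],50],[[-45,-384,0],[0,0,0],50],[[-45,-384,0],[0,0,0],50],[[-45,-384,0],[0,0,0],50],[[-45,-384,0],[0,0,0],50],[[-45,-384,0],[0,0,0],50],[[-45,-384,0],[0,0,0],50],[[-45,-384,0],[0,0,0],50]]'

```text
clock: 2.32
eef_pos: [0.5196, -0.329, 0.2787]
tool_rot: [0.001, 1.0, 0.0, -0.002]
ft_force: [-0.0, 0.3, -0.2]
grip_width: 0.0497
```

```bash
python3 - <<'E'
from h import *
cal=get_calibration("wrist");im=camera("wrist");cv2.imwrite("pics/w2.png",im[:,:,::-1])
o=readout.get_obs();print(o['eef_pos'],o['joint_pos'],o['joint_vel'].round(3) if hasattr(o['joint_vel'],'round') else '')
for c in HUE:
    for b in blobs(mask(im,c),40):
        if b[2]>120: print(c,b,onz(cal,b[5],b[6],.047,True)[:2].round(4))
E
```

```text
[ 0.51967756 -0.32825287  0.27899467] [-0.56253313  0.48506697  0.29574156  1.38524795 -0.00221458 -0.5621165 ] [ 0.014 -0.015 -0.009 -0.001 -0.003 -0.003]
red (664, 502, 155, 44, 52, 523.0, 181.0) [ 0.4845 -0.1461]
red (413, 495, 220, 39, 12, 514.3, 225.5) [ 0.5261 -0.1505]
red (54, 318, 251, 19, 12, 326.6, 254.9) [ 0.5528 -0.3241]
red (255, 319, 262, 18, 17, 327.3, 269.8) [ 0.5664 -0.3234]
yellow (636, 588, 167, 35, 47, 605.4, 189.7) [ 0.4872 -0.0377]
yellow (265, 584, 224, 29, 11, 598.0, 229.2) [ 0.529  -0.0405]
yellow (422, 225, 263, 23, 28, 235.8, 276.2) [ 0.573  -0.4046]
green (218, 419, 255, 16, 17, 426.5, 262.5) [ 0.5605 -0.2352]
blue (315, 198, 150, 27, 21, 208.6, 161.3) [ 0.4712 -0.4224]
```

View pics/w2.png

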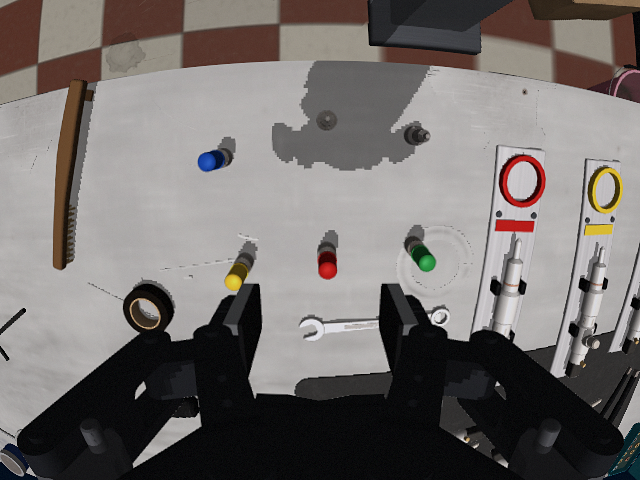

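In w2 the cap tops are red (327,268), yellow (236,276), green (427,262) and blue (209,161), all standing, with the grey bare nozzles at (326,120) and (415,135). I'll take red first.

Emit:
send_rows --moves '[[[-44,5,60],[0,0,0],46],[[-44,5,80],[0,0,0],46],[[-44,5,110],[0,0,0],46],[[-44,5,140],[0,0,0],46],[[-44,5,160],[0,0,0],46],[[-44,5,180],[0,0,0],46],[[-44,5,180],[0,0,0],46],[[-44,5,180],[0,0,0],46]]'

```text
clock: 3.03
eef_pos: [0.5626, -0.3205, 0.0982]
tool_rot: [-0.001, 1.0, 0.001, -0.004]
ft_force: [-0.0, -0.0, -0.3]
grip_width: 0.0459
```

```bash
python3 - <<'E'
from h import *
o=readout.get_obs();print(o['eef_pos'],o['grip_width'],o['ft_force'])
cv2.imwrite("pics/w3.png",camera("wrist")[:,:,::-1])
E
```

```text
[ 0.56256321 -0.3204789   0.09821573] 0.04591028573188703 [-0.01071358 -0.0091038  -0.31194275]
```

View pics/w3.png

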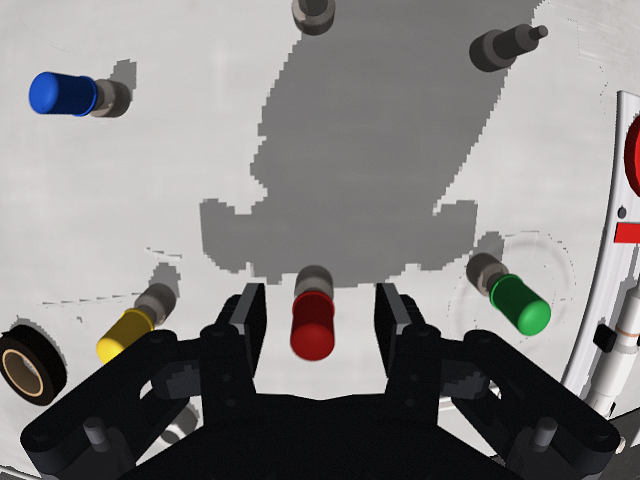

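The cap (313,325) sits between the pads, about 2–3 mm toward −y. I'll nudge over, close and lift.

Emit:
send_rows --moves '[[[-1,-2.5,0],[0,0,0],46],[[-1,-2.5,0],[0,0,0],10],[[-1,-2.5,0],[0,0,0],10],[[-1,-2.5,0],[0,0,0],10],[[-1,-2.5,0],[0,0,0],10],[[-1,-2.5,0],[0,0,0],10],[[-1,-2.5,0],[0,0,0],10],[[-1,-2.5,0],[0,0,0],10]]'

```text
clock: 3.75
eef_pos: [0.5654, -0.3245, 0.1017]
tool_rot: [-0.001, 1.0, -0.0, -0.001]
ft_force: [-0.3, 1.2, 6.3]
grip_width: 0.0144
```

Emit:
send_rows --moves '[[[0,0,-20],[0,0,0],10],[[0,0,-50],[0,0,0],10],[[0,0,-80],[0,0,0],10],[[0,0,-110],[0,0,0],10],[[0,0,-110],[0,0,0],10],[[0,0,-110],[0,0,0],10]]'

```text
clock: 4.25
eef_pos: [0.5665, -0.3252, 0.2144]
tool_rot: [-0.001, 1.0, -0.002, 0.002]
ft_force: [0.0, -0.3, -1.9]
grip_width: 0.0144
```

```bash
python3 - <<'E'
from h import *
o=readout.get_obs();print(o['eef_pos'],o['grip_width'],o['ft_force'])
cv2.imwrite("pics/w4.png",camera("wrist")[:,:,::-1])
print(delta([.488,-.1225,.209],np.pi/2))
E
```

```text
[ 0.56646619 -0.32523055  0.21443164] 0.01442676754754572 [ 0.0342321  -0.32344022 -1.9341929 ]
(array([ 77.2, 202.2,   2.8]), array([-0.001, -0.   ,  0.002]))
```

View pics/w4.png

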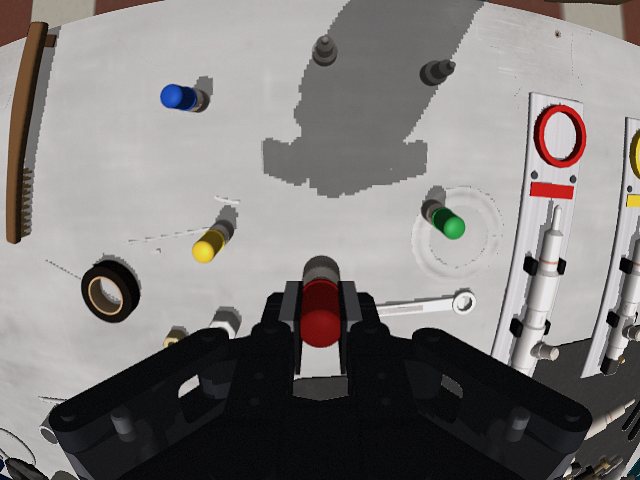

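The red nozzle is held upright between the pads (321,313) and the rest are undisturbed. Carrying it to the red dish (560,135).

Emit:
send_rows --moves '[[[77,202,0],[0,0,0],10],[[77,202,0],[0,0,0],10],[[77,202,0],[0,0,0],10],[[77,202,0],[0,0,0],10],[[77,202,0],[0,0,0],10],[[77,202,0],[0,0,0],10],[[77,202,0],[0,0,0],10],[[77,202,30],[0,0,0],10],[[77,202,60],[0,0,0],10],[[77,202,85],[0,0,0],10],[[77,202,85],[0,0,0],10],[[77,202,85],[0,0,0],10]]'

```text
clock: 5.3
eef_pos: [0.4869, -0.1235, 0.1249]
tool_rot: [-0.0, 1.0, -0.0, -0.003]
ft_force: [1.1, 0.4, 0.4]
grip_width: 0.0145
```

```bash
python3 - <<'E'
from h import *
o=readout.get_obs();print(o['eef_pos'],o['grip_width'],o['ft_force'])
cv2.imwrite("pics/w5.png",camera("wrist")[:,:,::-1])
print(delta([.488,-.1225,.1085],np.pi/2))
E
```

```text
[ 0.48690357 -0.12349962  0.12491946] 0.014478780767576232 [1.07419421 0.43977342 0.44508554]
(array([ 0.2,  1.2, 18.1]), array([-0.001, -0.002,  0.   ]))
```

View pics/w5.png

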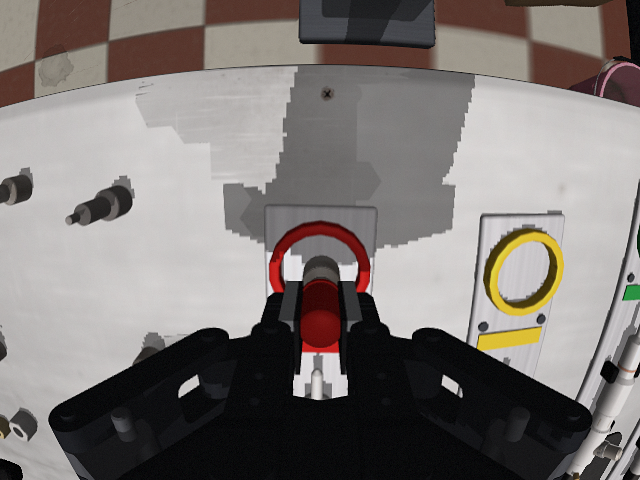

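The nozzle (320,270) is over the dish centre. Lower and check the force before releasing.

Emit:
send_rows --moves '[[[0,1,8],[0,0,0],10],[[0,1,13],[0,0,0],10],[[0,1,16],[0,0,0],10],[[0,1,17.5],[0,0,0],10],[[0,1,17.5],[0,0,0],10],[[0,1,17.5],[0,0,0],10]]'

```text
clock: 5.85
eef_pos: [0.4884, -0.1227, 0.1093]
tool_rot: [-0.0, 1.0, -0.001, -0.001]
ft_force: [0.2, 0.8, -0.7]
grip_width: 0.0145
```

Emit:
send_rows --moves '[[[0,0,1],[0,0,0],10],[[0,0,2],[0,0,0],10],[[0,0,2],[0,0,0],10],[[0,0,2],[0,0,0],10]]'

```text
clock: 6.18
eef_pos: [0.4887, -0.1228, 0.1077]
tool_rot: [-0.0, 1.0, -0.001, -0.0]
ft_force: [0.2, 0.2, 1.5]
grip_width: 0.0141
```

Emit:
send_rows --moves '[[[0,0,0],[0,0,0],24],[[0,0,0],[0,0,0],46],[[0,0,0],[0,0,0],46],[[0,0,-10],[0,0,0],46],[[0,0,-40],[0,0,0],46],[[0,0,-80],[0,0,0],46],[[0,0,-102],[0,0,0],46],[[0,0,-102],[0,0,0],46],[[0,0,-102],[0,0,0],46]]'

```text
clock: 6.93
eef_pos: [0.4898, -0.1229, 0.2121]
tool_rot: [-0.0, 1.0, -0.001, 0.002]
ft_force: [-0.5, 0.3, -1.0]
grip_width: 0.0463
```

```bash
python3 - <<'E'
from h import *
o=readout.get_obs();print(o['eef_pos'],o['grip_width'],o['ft_force'])
cv2.imwrite("pics/w6.png",camera("wrist")[:,:,::-1])
print(delta([.574,-.404,.101],np.pi/2))
E
```

```text
[ 0.48980257 -0.12288118  0.21205203] 0.046274262048031894 [-0.51236715  0.30124018 -0.98484847]
(array([ -85. , -281.2,  110. ]), array([-0.002,  0.001,  0.001]))
```

View pics/w6.png

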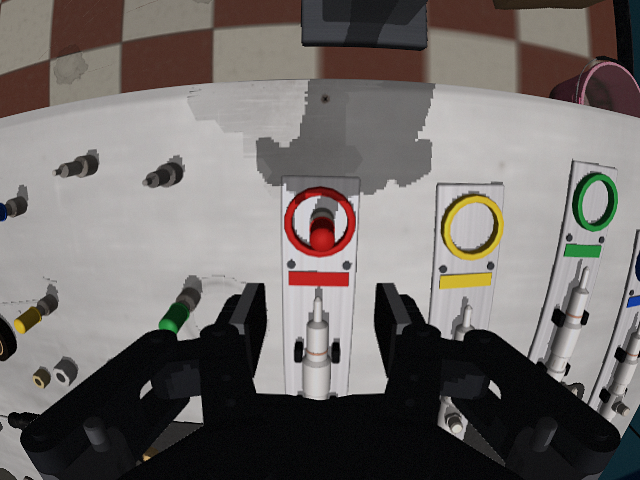

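Red stands upright at the centre of its dish (322,222). Now yellow.

Emit:
send_rows --moves '[[[-85,-281,0],[0,0,0],46],[[-85,-281,0],[0,0,0],46],[[-85,-281,0],[0,0,0],46],[[-85,-281,0],[0,0,0],46],[[-85,-281,0],[0,0,0],46],[[-85,-281,0],[0,0,0],46],[[-85,-281,0],[0,0,0],46],[[-85,-281,0],[0,0,0],46],[[-85,-281,20],[0,0,0],46],[[-85,-281,40],[0,0,0],46],[[-85,-281,40],[0,0,0],46],[[-85,-281,40],[0,0,0],46]]'

```text
clock: 7.98
eef_pos: [0.5723, -0.4025, 0.1676]
tool_rot: [-0.0, 1.0, 0.001, -0.003]
ft_force: [0.1, 0.3, 0.7]
grip_width: 0.0458
```

```bash
cat >chk.py <<'E'
from h import *
import sys
c=sys.argv[1];x,y=map(float,sys.argv[2:4])
o=readout.get_obs();cal=get_calibration("wrist");im=camera("wrist")
print(o['eef_pos'],o['grip_width'],o['ft_force'])
b=sorted(blobs(mask(im,c),40))[-3:]
for i in b: print(i,onz(cal,i[5],i[6],.047,True)[:2].round(4))
print(delta([x,y,.101],np.pi/2))
E
python3 chk.py yellow .574 -.404
```

```text
[ 0.57234191 -0.40245545  0.16761775] 0.04575990983556664 [0.0552674  0.26657612 0.65830222]
(1072, 301, 244, 29, 44, 315.1, 265.7) [ 0.5738 -0.4056]
(array([-0.8, -1. , 68.8]), array([-0.   , -0.002,  0.001]))
```

Emit:
send_rows --moves '[[[-1.5,-2.5,20],[0,0,0],46],[[-1.5,-2.5,45],[0,0,0],46],[[-1.5,-2.5,60],[0,0,0],46],[[-1.5,-2.5,67],[0,0,0],46],[[-1.5,-2.5,67],[0,0,0],46],[[-1.5,-2.5,67],[0,0,0],10],[[-1.5,-2.5,67],[0,0,0],10],[[-1.5,-2.5,67],[0,0,0],10],[[-1.5,-2.5,67],[0,0,0],10],[[-1.5,-2.5,67],[0,0,0],10],[[-1.5,-2.5,67],[0,0,0],10]]'

```text
clock: 8.95
eef_pos: [0.5758, -0.4061, 0.1052]
tool_rot: [-0.0, 1.0, -0.001, 0.001]
ft_force: [-0.1, 0.5, 6.3]
grip_width: 0.014
```

Emit:
send_rows --moves '[[[0,0,-20],[0,0,0],10],[[0,0,-50],[0,0,0],10],[[0,0,-80],[0,0,0],10],[[0,0,-110],[0,0,0],10],[[0,0,-110],[0,0,0],10],[[0,0,-110],[0,0,0],10]]'

```text
clock: 9.45
eef_pos: [0.5766, -0.4067, 0.2185]
tool_rot: [-0.0, 1.0, -0.003, 0.003]
ft_force: [0.6, -0.2, 0.1]
grip_width: 0.0139
```

```bash
python3 chk.py yellow .490 -.001; python3 -c "
from h import *
cv2.imwrite('pics/w7.png',camera('wrist')[150:400,150:500,::-1])"
```

```text
[ 0.57661242 -0.40665823  0.21852067] 0.01393499369215036 [ 0.61502358 -0.16919421  0.06823326]
(2208, 301, 278, 39, 66, 320.1, 311.4) [ 0.635  -0.4083]
(array([ 85.8, 405.5, 113.4]), array([-0.003,  0.003,  0.001]))
```

View pics/w7.png

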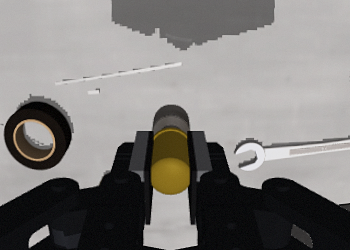

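Yellow is held straight (170,155 in the crop). Carrying it to the yellow dish; the clearance over red is fine.

Emit:
send_rows --moves '[[[86,405,0],[0,0,0],10],[[86,405,0],[0,0,0],10],[[86,405,0],[0,0,0],10],[[86,405,0],[0,0,0],10],[[86,405,0],[0,0,0],10],[[86,405,0],[0,0,0],10],[[86,405,0],[0,0,0],10],[[86,405,0],[0,0,0],10],[[86,405,0],[0,0,0],10],[[86,405,0],[0,0,0],10],[[86,405,0],[0,0,0],10],[[86,405,0],[0,0,0],10]]'

```text
clock: 10.55
eef_pos: [0.4873, 0.0013, 0.2122]
tool_rot: [-0.003, 1.0, -0.001, -0.002]
ft_force: [0.2, 0.3, -0.9]
grip_width: 0.0142
```

```bash
python3 chk.py yellow .490 -.001
```

```text
[0.48728038 0.0013194  0.21220006] 0.014197138094608194 [ 0.20853048  0.34136605 -0.94474738]
(1349, 281, 197, 70, 68, 315.3, 227.5) [ 0.4791 -0.0029]
(2205, 301, 278, 39, 66, 320.0, 311.5) [0.5405 0.0006]
(array([ -2.3,  -0.7, 111.4]), array([-0.002, -0.002,  0.003]))
```

Emit:
send_rows --moves '[[[-2.5,-2,30],[0,0,0],10],[[-2.5,-2,60],[0,0,0],10],[[-2.5,-2,85],[0,0,0],10],[[-2.5,-2,94],[0,0,0],10],[[-2.5,-2,98],[0,0,0],10],[[-2.5,-2,100],[0,0,0],10],[[-2.5,-2,101],[0,0,0],10],[[-2.5,-2,101],[0,0,0],10]]'

```text
clock: 11.27
eef_pos: [0.4913, -0.0026, 0.1126]
tool_rot: [-0.001, 1.0, -0.001, 0.0]
ft_force: [-0.5, 0.4, -0.0]
grip_width: 0.0138
```

Emit:
send_rows --moves '[[[0,1,1],[0,0,0],10],[[0,1,2],[0,0,0],10],[[0,1,2],[0,0,0],10],[[0,1,2],[0,0,0],10]]'

```text
clock: 11.6
eef_pos: [0.4917, -0.0015, 0.1112]
tool_rot: [-0.001, 1.0, -0.001, 0.001]
ft_force: [-0.0, 0.1, 1.4]
grip_width: 0.0141
```

Emit:
send_rows --moves '[[[0,0,0],[0,0,0],24],[[0,0,0],[0,0,0],46],[[0,0,0],[0,0,0],46],[[0,0,-10],[0,0,0],46],[[0,0,-40],[0,0,0],46],[[0,0,-80],[0,0,0],46],[[0,0,-100],[0,0,0],46],[[0,0,-100],[0,0,0],46],[[0,0,-100],[0,0,0],46]]'

```text
clock: 12.35
eef_pos: [0.4925, -0.0013, 0.2133]
tool_rot: [-0.001, 1.0, -0.001, 0.003]
ft_force: [-0.4, 0.9, -0.4]
grip_width: 0.046
```

```bash
python3 chk.py yellow .5595 -.236; python3 -c "
from h import *
cv2.imwrite('pics/w8.png',camera('wrist')[:,:,::-1])"
```

```text
[ 0.49254663 -0.0013102   0.21325114] 0.045996918271493666 [-0.42293592  0.88447196 -0.41921063]
(796, 293, 271, 59, 15, 322.0, 278.1) [ 0.522 -0.001]
(2204, 285, 187, 71, 70, 320.2, 225.4) [ 0.4847 -0.0023]
(array([ -67.1, -234.6,  111.3]), array([-0.002,  0.002,  0.003]))
```

View pics/w8.png

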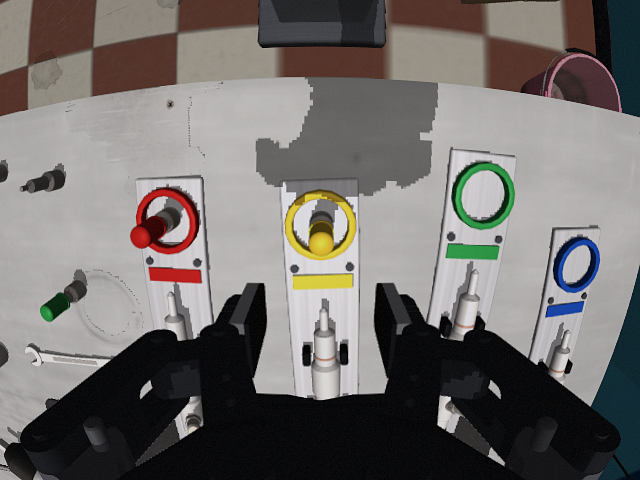

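Yellow (321,225) and red (166,220) both stand in their dishes. Green next.

Emit:
send_rows --moves '[[[-67,-234,0],[0,0,0],46],[[-67,-234,0],[0,0,0],46],[[-67,-234,0],[0,0,0],46],[[-67,-234,0],[0,0,0],46],[[-67,-234,0],[0,0,0],46],[[-67,-234,0],[0,0,0],46],[[-67,-234,0],[0,0,0],46],[[-67,-234,20],[0,0,0],46],[[-67,-234,44],[0,0,0],46],[[-67,-234,44],[0,0,0],46],[[-67,-234,44],[0,0,0],46]]'

```text
clock: 13.37
eef_pos: [0.5564, -0.2341, 0.1643]
tool_rot: [-0.001, 1.0, 0.0, -0.003]
ft_force: [-0.1, 0.0, 0.6]
grip_width: 0.0459
```

```bash
python3 chk.py green .5595 -.236
```

```text
[ 0.55644701 -0.2341265   0.16426351] 0.04589815197401461 [-0.14976591  0.02232803  0.58343899]
(80, 301, 245, 29, 17, 315.4, 250.1) [ 0.5477 -0.2373]
(636, 300, 261, 29, 27, 314.1, 273.9) [ 0.5612 -0.238 ]
(array([-2. , -1.4, 65.1]), array([-0.001, -0.003,  0.003]))
```

Emit:
send_rows --moves '[[[-2.5,-3,20],[0,0,0],46],[[-2.5,-3,45],[0,0,0],46],[[-2.5,-3,58],[0,0,0],46],[[-2.5,-3,64],[0,0,0],46],[[-2.5,-3,64],[0,0,0],46],[[-2.5,-3,64],[0,0,0],10],[[-2.5,-3,64],[0,0,0],10],[[-2.5,-3,64],[0,0,0],10],[[-2.5,-3,64],[0,0,0],10],[[-2.5,-3,64],[0,0,0],10],[[-2.5,-3,64],[0,0,0],10]]'

```text
clock: 14.33
eef_pos: [0.5611, -0.2379, 0.1041]
tool_rot: [-0.002, 1.0, -0.001, 0.0]
ft_force: [0.1, 0.2, 5.4]
grip_width: 0.0143
```

Emit:
send_rows --moves '[[[0,0,-20],[0,0,0],10],[[0,0,-50],[0,0,0],10],[[0,0,-80],[0,0,0],10],[[0,0,-110],[0,0,0],10],[[0,0,-110],[0,0,0],10],[[0,0,-110],[0,0,0],10]]'

```text
clock: 14.83
eef_pos: [0.5622, -0.2383, 0.2168]
tool_rot: [-0.001, 1.0, -0.002, 0.003]
ft_force: [0.3, 1.0, -0.5]
grip_width: 0.0141
```

```bash
python3 chk.py green .467 .126
```

```text
[ 0.56222986 -0.23826447  0.21675547] 0.014148140482955037 [ 0.30071649  0.96382741 -0.54802807]
(77, 304, 275, 33, 11, 320.0, 278.0) [ 0.5931 -0.2397]
(1190, 301, 303, 39, 37, 319.9, 321.3) [ 0.6278 -0.2396]
(array([ 93.3, 364.4, 112.5]), array([-0.003,  0.002,  0.003]))
```

Emit:
send_rows --moves '[[[93,364,0],[0,0,0],10],[[93,364,0],[0,0,0],10],[[93,364,0],[0,0,0],10],[[93,364,0],[0,0,0],10],[[93,364,0],[0,0,0],10],[[93,364,0],[0,0,0],10],[[93,364,0],[0,0,0],10],[[93,364,0],[0,0,0],10],[[93,364,0],[0,0,0],10],[[93,364,0],[0,0,0],10],[[93,364,0],[0,0,0],10],[[93,364,0],[0,0,0],10]]'

```text
clock: 15.88
eef_pos: [0.4662, 0.1258, 0.2121]
tool_rot: [-0.002, 1.0, -0.002, -0.001]
ft_force: [1.5, 0.2, 0.5]
grip_width: 0.0143
```

```bash
python3 chk.py green .467 .126
```

```text
[0.46618917 0.1258441  0.21214519] 0.014262382365044944 [1.53306827 0.22789846 0.50087121]
(85, 304, 275, 33, 11, 319.8, 278.0) [0.494  0.1244]
(1180, 288, 193, 70, 66, 322.7, 221.8) [0.4545 0.1261]
(1200, 301, 303, 39, 37, 319.9, 321.2) [0.5277 0.1246]
(array([ -0.4,   1.2, 111.4]), array([-0.004, -0.   ,  0.002]))
```

Emit:
send_rows --moves '[[[-0.5,0.5,30],[0,0,0],10],[[-0.5,0.5,60],[0,0,0],10],[[-0.5,0.5,85],[0,0,0],10],[[-0.5,0.5,96],[0,0,0],10],[[-0.5,0.5,99],[0,0,0],10],[[-0.5,0.5,101],[0,0,0],10],[[-0.5,0.5,102.5],[0,0,0],10],[[-0.5,0.5,102.5],[0,0,0],10],[[-0.5,0.5,102.5],[0,0,0],10]]'

```text
clock: 16.68
eef_pos: [0.468, 0.1252, 0.1109]
tool_rot: [-0.001, 1.0, -0.002, 0.001]
ft_force: [-0.0, -0.9, 0.4]
grip_width: 0.0142
```

Emit:
send_rows --moves '[[[0,0,1],[0,0,0],10],[[0,0,2],[0,0,0],10],[[0,0,2],[0,0,0],10],[[0,0,2],[0,0,0],10]]'

```text
clock: 17.02
eef_pos: [0.4688, 0.1253, 0.11]
tool_rot: [-0.001, 1.0, -0.001, 0.002]
ft_force: [0.4, -1.7, 6.0]
grip_width: 0.0146
```

Emit:
send_rows --moves '[[[0,0,-1],[0,0,0],10],[[0,0,-1],[0,0,0],24],[[0,0,-1],[0,0,0],46],[[0,0,-1],[0,0,0],46],[[0,0,-10],[0,0,0],46],[[0,0,-40],[0,0,0],46],[[0,0,-80],[0,0,0],46],[[0,0,-102],[0,0,0],46],[[0,0,-102],[0,0,0],46],[[0,0,-102],[0,0,0],46]]'

```text
clock: 17.85
eef_pos: [0.4694, 0.1259, 0.2141]
tool_rot: [-0.001, 1.0, -0.001, 0.004]
ft_force: [0.7, -0.0, -0.3]
grip_width: 0.0457
```

```bash
python3 chk.py green .472 -.4225; python3 -c "
from h import *
cv2.imwrite('pics/w9.png',camera('wrist')[:,:,::-1])"
```

```text
[0.46940225 0.12593084 0.21409297] 0.045711253003128366 [ 0.69548646 -0.00826228 -0.34980022]
(48, 309, 215, 23, 14, 318.2, 218.6) [0.4576 0.1237]
(777, 290, 268, 59, 16, 318.8, 275.1) [0.4975 0.1241]
(1738, 287, 185, 71, 69, 321.6, 223.2) [0.4607 0.1259]
(array([  -2. , -547.9,  112.9]), array([-0.003,  0.005,  0.002]))
```

View pics/w9.png

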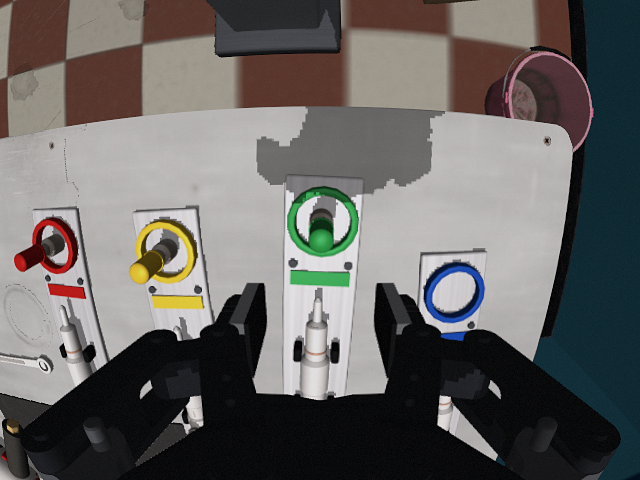

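Green (321,222) stands in its dish, with red and yellow still upright. Blue last.

Emit:
send_rows --moves '[[[-2,-548,0],[0,0,0],46],[[-2,-548,0],[0,0,0],46],[[-2,-548,0],[0,0,0],46],[[-2,-548,0],[0,0,0],46],[[-2,-548,0],[0,0,0],46],[[-2,-548,0],[0,0,0],46],[[-2,-548,0],[0,0,0],46],[[-2,-548,0],[0,0,0],46],[[-2,-548,0],[0,0,0],46],[[-2,-548,0],[0,0,0],46],[[-2,-548,0],[0,0,0],46],[[-2,-548,0],[0,0,0],46]]'

```text
clock: 18.95
eef_pos: [0.4693, -0.3758, 0.2109]
tool_rot: [-0.001, 1.0, -0.0, -0.0]
ft_force: [0.8, -0.2, 0.8]
grip_width: 0.0459
```

```bash
python3 chk.py blue .472 -.4225
```

```text
[ 0.4692663  -0.37578865  0.21093827] 0.04589392324464348 [ 0.79499719 -0.21302155  0.78790327]
(315, 237, 234, 22, 22, 246.3, 243.2) [ 0.4721 -0.4258]
(array([ -3.1, -38.1, 109.8]), array([-0.008,  0.001, -0.005]))
```

Emit:
send_rows --moves '[[[-3,-42,0],[0,0,0],46],[[-3,-42,20],[0,0,0],46],[[-3,-42,44],[0,0,0],46],[[-3,-42,44],[0,0,0],46],[[-3,-42,44],[0,0,0],46]]'

```text
clock: 19.42
eef_pos: [0.4701, -0.4243, 0.1635]
tool_rot: [0.003, 1.0, -0.001, -0.002]
ft_force: [0.5, -0.6, -0.3]
grip_width: 0.0462
```

```bash
python3 chk.py blue .472 -.4225
```

```text
[ 0.47005224 -0.42430241  0.16346707] 0.04615578516584908 [ 0.54085032 -0.63675435 -0.27962357]
(105, 311, 243, 30, 20, 325.4, 249.4) [ 0.4609 -0.4224]
(670, 312, 260, 30, 28, 326.4, 273.1) [ 0.4743 -0.4219]
(array([-0.9,  2.6, 64.5]), array([-0.005, -0.002, -0.005]))
```

Emit:
send_rows --moves '[[[-2,2,20],[0,0,0],46],[[-2,2,45],[0,0,0],46],[[-2,2,57],[0,0,0],46],[[-2,2,63],[0,0,0],46],[[-2,2,63],[0,0,0],46],[[-2,2,63],[0,0,0],10],[[-2,2,63],[0,0,0],10],[[-2,2,63],[0,0,0],10],[[-2,2,63],[0,0,0],10],[[-2,2,63],[0,0,0],10],[[-2,2,63],[0,0,0],10]]'

```text
clock: 20.38
eef_pos: [0.4739, -0.4239, 0.1044]
tool_rot: [0.002, 1.0, -0.004, 0.0]
ft_force: [-0.2, 0.1, 6.3]
grip_width: 0.0139
```

Emit:
send_rows --moves '[[[0,0,-20],[0,0,0],10],[[0,0,-50],[0,0,0],10],[[0,0,-80],[0,0,0],10],[[0,0,-110],[0,0,0],10],[[0,0,-110],[0,0,0],10],[[0,0,-110],[0,0,0],10]]'

```text
clock: 20.88
eef_pos: [0.4747, -0.424, 0.2171]
tool_rot: [0.002, 1.0, -0.005, 0.002]
ft_force: [-0.3, -0.1, -1.1]
grip_width: 0.0141
```

```bash
python3 chk.py blue .526 .237
```

```text
[ 0.47470292 -0.42398885  0.2170618 ] 0.014134722127692179 [-0.30209829 -0.10286955 -1.05338743]
(119, 304, 274, 33, 12, 320.9, 278.2) [ 0.5057 -0.4261]
(1229, 301, 303, 39, 38, 320.0, 321.3) [ 0.5403 -0.4269]
(array([-48.7, 661.3, 108.7]), array([-0.008,  0.002, -0.005]))
```

Emit:
send_rows --moves '[[[-49,661,0],[-0.008,0.002,-0.005],10],[[-49,661,0],[-0.008,0.002,-0.005],10],[[-49,661,0],[-0.008,0.002,-0.005],10],[[-49,661,0],[-0.008,0.002,-0.005],10],[[-49,661,0],[-0.008,0.002,-0.005],10],[[-49,661,0],[-0.008,0.002,-0.005],10],[[-49,661,0],[-0.008,0.002,-0.005],10],[[-49,661,0],[-0.008,0.002,-0.005],10],[[-49,661,0],[-0.008,0.002,-0.005],10],[[-49,661,0],[-0.008,0.002,-0.005],10],[[-49,661,0],[-0.008,0.002,-0.005],10],[[-49,661,0],[-0.008,0.002,-0.005],10]]'

```text
clock: 21.93
eef_pos: [0.5117, 0.0771, 0.2088]
tool_rot: [0.0, 1.0, -0.0, -0.002]
ft_force: [-0.1, -0.5, -0.5]
grip_width: 0.014
```

```bash
python3 chk.py blue .526 .237
```

```text
[0.51170499 0.07709237 0.20883952] 0.014020885553094917 [-0.1036481  -0.54019546 -0.50516697]
(482, 486, 290, 43, 16, 506.8, 297.3) [0.5562 0.2173]
(772, 491, 218, 51, 61, 517.0, 246.8) [0.5162 0.2187]
(1218, 301, 303, 39, 38, 320.1, 321.5) [0.571  0.0763]
(array([-15.3, 151.8, 108.8]), array([ 0.006, -0.003,  0.008]))
```

Emit:
send_rows --moves '[[[-15,155,0],[0,0,0],10],[[-15,155,0],[0,0,0],10],[[-15,155,0],[0,0,0],10],[[-15,155,0],[0,0,0],10],[[-15,155,0],[0,0,0],10],[[-15,155,0],[0,0,0],10],[[-15,155,0],[0,0,0],10]]'

```text
clock: 22.57
eef_pos: [0.525, 0.239, 0.2078]
tool_rot: [-0.005, 1.0, 0.002, -0.003]
ft_force: [-0.8, -0.1, -0.5]
grip_width: 0.0144
```

```bash
python3 chk.py blue .526 .237
```

```text
[0.52499048 0.23895638 0.20784578] 0.014402004768668403 [-0.81798894 -0.10723051 -0.47800294]
(127, 304, 274, 33, 12, 320.6, 278.2) [0.5501 0.2395]
(1227, 283, 197, 71, 67, 317.2, 226.3) [0.5143 0.2369]
(1244, 301, 302, 39, 39, 320.0, 321.3) [0.583  0.2394]
(array([ -1.4,  -1.8, 107.3]), array([ 0.004, -0.006,  0.008]))
```

Emit:
send_rows --moves '[[[-1.5,-1.5,30],[0,0,0],10],[[-1.5,-1.5,60],[0,0,0],10],[[-1.5,-1.5,80],[0,0,0],10],[[-1.5,-1.5,91],[0,0,0],10],[[-1.5,-1.5,95],[0,0,0],10],[[-1.5,-1.5,97],[0,0,0],10],[[-1.5,-1.5,98],[0,0,0],10],[[-1.5,-1.5,98],[0,0,0],10],[[-1.5,-1.5,98],[0,0,0],10]]'

```text
clock: 23.37
eef_pos: [0.5271, 0.2375, 0.1117]
tool_rot: [-0.004, 1.0, 0.003, -0.002]
ft_force: [0.7, 0.8, -1.1]
grip_width: 0.014
```

Emit:
send_rows --moves '[[[0,0,1],[0,0,0],10],[[0,0,1.5],[0,0,0],10],[[0,0,1.5],[0,0,0],10],[[0,0,1.5],[0,0,0],10]]'

```text
clock: 23.7
eef_pos: [0.5271, 0.2377, 0.1105]
tool_rot: [-0.004, 1.0, 0.003, -0.002]
ft_force: [-0.1, 0.4, -0.4]
grip_width: 0.0138
```

Emit:
send_rows --moves '[[[0,0,1],[0,0,0],10],[[0,0,1],[0,0,0],10],[[0,0,1],[0,0,0],10]]'

```text
clock: 23.95
eef_pos: [0.5272, 0.2377, 0.1104]
tool_rot: [-0.004, 1.0, 0.003, -0.001]
ft_force: [-1.9, -1.6, 5.1]
grip_width: 0.0141
```

Contact at 5 N. Release and retreat.

Emit:
send_rows --moves '[[[0,0,-0.5],[0,0,0],10],[[0,0,-0.5],[0,0,0],24],[[0,0,-0.5],[0,0,0],46],[[0,0,-0.5],[0,0,0],46],[[0,0,-10],[0,0,0],46],[[0,0,-40],[0,0,0],46],[[0,0,-80],[0,0,0],46],[[60,0,-120],[0,0,0],46],[[80,0,-150],[0,0,0],46],[[80,0,-150],[0,0,0],46],[[80,0,-150],[0,0,0],46],[[80,0,-150],[0,0,0],46]]'

```text
clock: 24.95
eef_pos: [0.4478, 0.2367, 0.2627]
tool_rot: [-0.004, 1.0, 0.004, 0.001]
ft_force: [0.2, 0.4, 0.2]
grip_width: 0.0458
```

```bash
python3 -c "
from h import *
s=camera('side')[150:410,220:500,::-1];cv2.imwrite('pics/s2.png',cv2.resize(s,None,fx=2,fy=2))
cv2.imwrite('pics/t2.png',cv2.resize(camera('top')[130:290,140:480,::-1],None,fx=2,fy=2))"
```

```text
(no output)
```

View pics/s2.png

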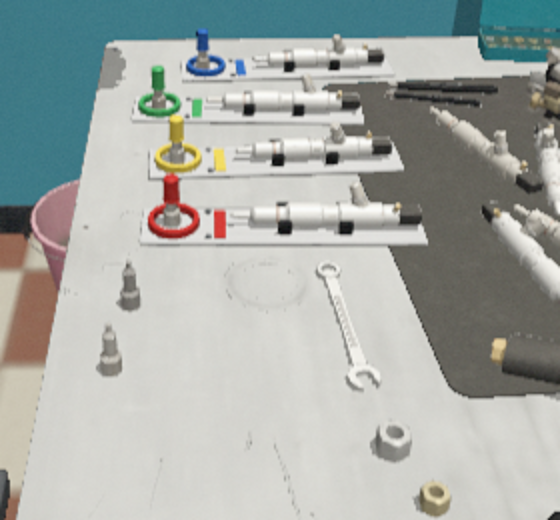

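View pics/t2.png

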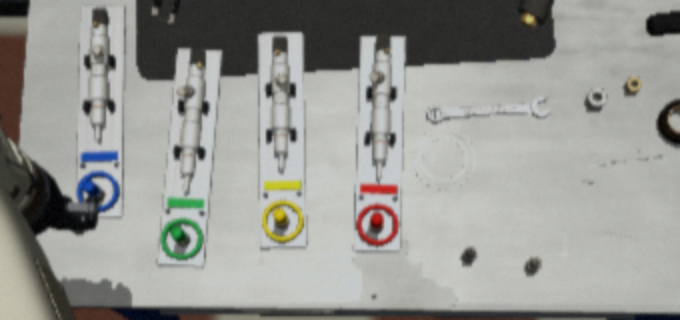

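Both views show all four capped nozzles upright in the dishes of their colour: blue (203,45), green (158,85), yellow (177,135) and red (171,195) in the side crop. The two bare nozzles still stand where they were. Handing in.

```bash
python3 -c "
from workcell import order,readout
print(order.job_done(),readout.get_obs()['clock'])"
```

```text
the job is handed in; nothing more can be done
the job is handed in; nothing more can be done
```

The four capped nozzles (red, yellow, green, blue) now stand upright in the dishes matching their caps, released, and I handed the job in at about 25 s.

The last side and top views showed all four upright in their dishes. Both bare nozzles were still standing where they began, and the gripper was clear of everything. I saw at most about 6 N at the wrist when gripping and setting down, and no check failed. The hand-in reported no verdict.

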